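Scoop the sanitised fittings off the bench and put them on the balance

TASK

Take the flat scoop by its grip, push it along the bench under the tee and the blanking cap, using the white kerb as the stop, so that both end up in the pan together, and lift them clear. Then set the scoop level in the middle of the balance's plate with both fittings still in it, and let go. The fittings are sanitised: handle them only with the scoop, do not lean hard on the glass bench top, and leave everything else where it stands.

Things in the scene. Friction and masses are not known exactly. Their poses are not given: they have to be found in the camera images.
- scoop: Flat aluminium hand scoop (dust-pan shape), 0.3 kg, standing on the bench at left or right. Origin: under the centre of the pan floor; x points out of the open mouth, z up. Pan 140 mm deep (x), 200 mm wide (y), side and back walls 34 mm high; floor 3 mm thick, thinning over the last 30 mm to a 1.5 mm lip at x = +70 mm. Pan, fittings and kerb are smooth: friction about 0.3. A neck behind carries a black grip above the pan.
- scoop_grip (a point): Best gripping point of the scoop: x = -20, y = 0, z = 90 mm in the scoop's frame, inside its black grip, a bar 80 mm long along x (x = -71 to +9 mm), 24 mm wide in y, from z = 76 to 104 mm. Pinch it across y from above.
- scoop_lip (a point): Middle of the scoop's lip, underside: x = +70, y = 0, z = 0 in the scoop's frame.
- kerb: White fixed upstand, 460 mm long (along its y), 50 mm high, 14 mm thick, rigid, across the far side of the working area. Origin: at bench level in the middle of its front face; x points away from the robot, square into the wall, so the free side is negative x.
- tee: Stainless pipe tee, 0.15 to 0.3 kg, lying flat before the kerb: run 70 mm long (along its y), flanges of 40 mm diameter and 8 mm thick on all three ends, branch to -x whose end is 42 mm from the run's axis. Flange rims have 3 mm bevels. Origin: under the crossing of the pipe axes, at bench level; 40 mm high.
- tee_center (a point): About the middle of the tee's volume, 20 mm above its underside, 10 mm from the origin along the branch.
- cap: Stainless blanking cap: a disc of 60 mm diameter and 18 mm high, with a 3 mm bevel under its edge, domed above, 0.14 to 0.28 kg, lying flat before the kerb beside the tee, on either side, centres 70 to 82 mm apart along the kerb. Origin: centre of its underside.
- cap_center (a point): Centre of the cap, 9 mm above its underside.
- balance: White bench balance, fixed, at the side where the scoop does not start. Origin: on the bench; housing 260 x 220 mm and 40 mm high (x from -150 to +110 mm), display along the -x edge; its steel plate, 190 mm (x) by 200 mm (y), has its top 50 mm above the bench. The plate does not sink.
- balance_plate (a point): Centre of the top of the balance's plate.
- table: The bench with its glass top, at height 0. Rigid. It must not be pressed by the scoop with more than 60 N.
- bottle_a: Clear capped sample bottle, 48 mm diameter, 110 mm high, standing near the kerb 155 to 175 mm to the left (+y of the kerb) of its middle. Bystander; origin: middle of its underside.
- bottle_b: Glass jar, 52 mm diameter, 90 mm high, standing near the kerb 155 to 175 mm to the right (-y of the kerb) of its middle. Bystander; origin: middle of its underside.
- jar: Amber jar, 60 mm diameter, 80 mm high, standing 165 to 170 mm beyond the balance's origin (+x of the balance). Bystander; origin: middle of its underside.
Mind the look-alikes: they are no part of the job. Of the things that look like the cap, the larger one is meant. Leave any pink look-alike of the scoop alone.

How it is judged:
By the outcome, as a careful person would: the job done as asked, in the order asked, and still so for the second after the job is handed in, with the robot touching nothing.
It also fails if it takes over 64 s, if anything falls off the work surface, if the arm or the gripper's body presses on something with over 40 N, if the wrist force passes 120 N, or if a joint passes its speed limit or range.

ROBOT

A 6-joint arm with a two-finger parallel gripper is mounted at the origin on the work surface. World frame = base frame: x ahead of the robot, y to its left, z up, the work surface at z = 0. Lengths are in mm, angles in degrees, forces in N, time in s.
With the tool pointing down it reaches from about 275 to 825 mm from the base axis. Payload 5.2 kg.
Tool frame: the origin (TCP) lies at the very end of the fingers, on their centre line; the grasp point (between the pads) lies 19 mm behind it; z points along the fingers, y is the line along which they close (so a half turn about z gives the same grasp; the last joint's range is limited). The gripper opens to 93 mm and grips with 3 to 60 N. Pads are 15 mm wide; open, the fingers measure 128 mm over their backs; the gripper's body (75 mm by 188 mm) begins 65 mm behind the grasp point.
Start: joints at [64.068, 14.817, 87.949, -0, 77.235, -11.62], TCP at [135.943, 532.939, 218.653] pointing down, gripper open.
Joint ranges: [-179.93, 179.93], [-52.35, 119.4], [10.71, 147.94], [-69.91, 249.91], [12.55, 155.21], [-178.61, 178.61]. Speed limits (degrees/s): [147.25, 147.25, 180, 180, 180, 180].

INTERFACE

Orientations are given as a 3x3 rotation matrix whose columns are the frame's x, y, z axes.
In Python, from workcell import bot, effector, imaging, close_job gives the robot as it stands. Calls block until the motion is done:
- bot.move_ptp(position, orientation): joint-space move of the TCP to a pose.
- bot.movel(position, attitude=None, rate=150): straight line of the TCP; attitude=None keeps the orientation; rate is the mean speed in mm/s.
- bot.move_j(angles): joint-space move.
- effector.grip(opening, grasp_force=None): opening from 0.0 (shut) to 1.0 (fully open); grasp_force is the grip in N (None keeps the last); returns when the fingers have stopped.
- bot.pause(seconds).
- bot.ik(position, orientation): joint angles nearest the present ones, or None.
- bot.state(): the state.
- imaging.camera(name): name is "side" or "top" or "wrist"; returns a dict with "image" (420x560x3 uint8, red, green, blue), "mtx" (3x3 intrinsics, pixels), "rvec" (rotation vector, rad) and "tvec" (3), from world to camera coordinates, as OpenCV has them. Camera axes: x right, y down, z forward; pixel columns grow to the right and rows downward; lengths in mm; the calibration is good to about 2 mm. A picture is of the moment at which its call begins. There is no depth.
A pose or a line that the arm cannot do raises bot.MotionError and nothing moves.
- close_job(): hands the job in; it is judged then, once.
The state is a dict: "clock": time; "qpos": joint angles; "joint_vel": joint speeds; "effort": joint torques, N m; "position": TCP position; "tcp_rot": TCP orientation; "ft_force": force on the tool from outside, world axes, zero at the start; "wrist_torque": the same for the moment, N m; "finger_gap": opening from 0.0 (shut) to 1.0 (fully open); "grasp_force": force on a finger pad.
Only numpy, scipy, OpenCV 4.12 (cv2) and the standard library are available. Lean on these libraries where they do the work, as an engineer would, in place of code of your own. Each camera call takes 0.05 s, during which the arm holds its last target. There are 200 camera calls.

## Working session

There is one attempt and no reset: what is moved stays moved. The work goes in short steps, each a Python script; the robot and the scene stay as the last script left them, time stands still between calls to the robot, and variables do not carry over. Pictures are saved under pics/ and viewed, at most 10 in all, crops included, and the job is handed in when it is done.

```bash
mkdir -p pics; ls; python3 - <<'E'
from workcell import bot, effector, imaging
import cv2
for n in("top","side"):
    c=imaging.camera(n); cv2.imwrite(f"pics/{n}0.png",cv2.resize(c["image"][:,:,::-1],(800,600),interpolation=cv2.INTER_CUBIC))
    print(n,c["mtx"].tolist(),c["rvec"],c["tvec"])
    cv2.imwrite(f"{n}0.png",c["image"][:,:,::-1])
E
```

```text
pics
top [[440.91549293637905, 0.0, 278.00558491492814], [0.0, 440.91549293637905, 213.13348617478968], [0.0, 0.0, 1.0]] [ 2.17734303 -2.16831811  0.08600712] [  15.79070817  526.76620796 1216.74412104]
side [[458.29465719394983, 0.0, 286.9859158706914], [0.0, 458.29465719394983, 215.7353895380264], [0.0, 0.0, 1.0]] [ 2.05927077 -0.55862712  0.33604636] [-447.0544554   214.22642779 1224.16927768]
```

View pics/top0.png

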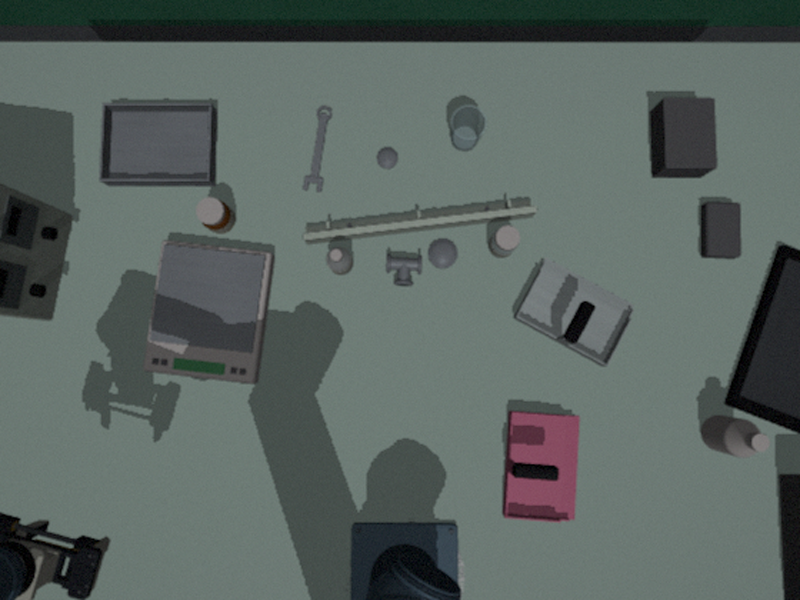

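View pics/side0.png

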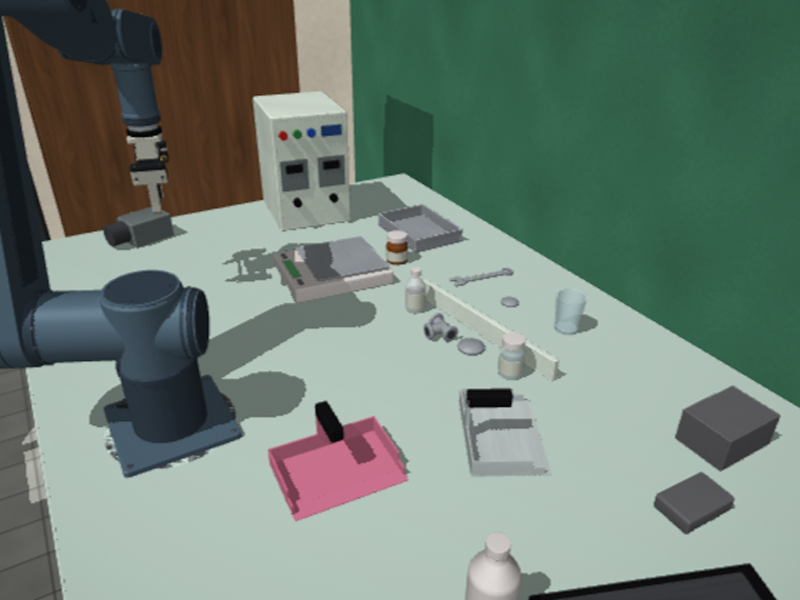

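Candidates (800×600 top view):
- **Scoop:** grey at (573,313), or pink at (543,465), which is the look-alike. I choose the grey one.
- **Cap:** disc at (442,253), larger and before the kerb, or disc at (387,157), smaller and behind it. I choose (442,253).
- **Tee:** (404,263).
- **Bottles:** (340,258) and (505,238).
- **Balance:** (210,310).

Next is one close crop to check these.

```bash
python3 - <<'E'
import cv2
im=cv2.imread("top0.png")[130:260,205:450]
cv2.imwrite("pics/crop1.png",cv2.convertScaleAbs(cv2.resize(im,None,fx=3.2,fy=3.2,interpolation=cv2.INTER_CUBIC),alpha=1.4))
im=cv2.imread("top0.png")[130:275,95:200]
cv2.imwrite("pics/crop2.png",cv2.convertScaleAbs(cv2.resize(im,None,fx=4,fy=4,interpolation=cv2.INTER_CUBIC),alpha=1.4))
E
```

```text
(no output)
```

View pics/crop1.png

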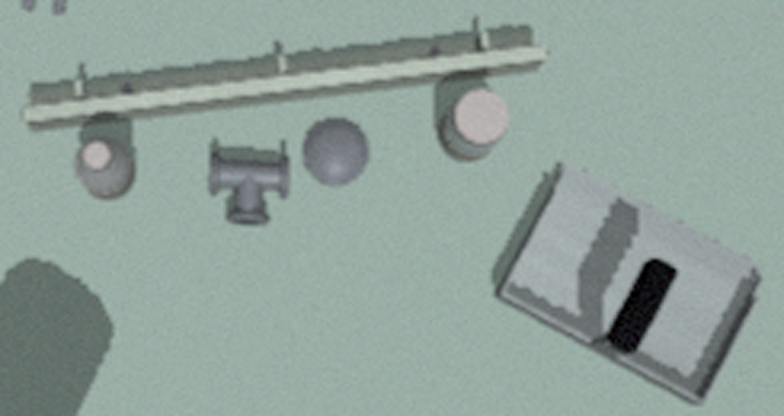

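View pics/crop2.png

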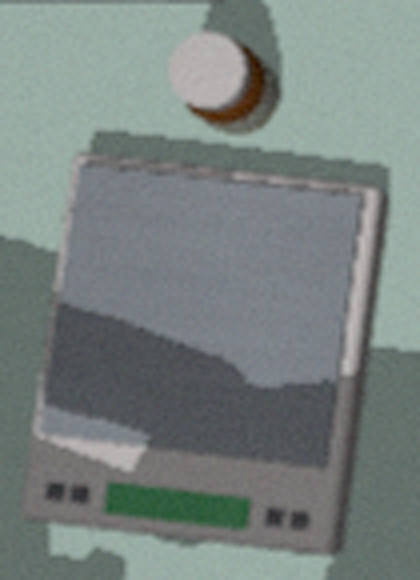

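The grey scoop's open mouth faces upper right: mouth corners (562,163) and (757,272), back corners (500,293) and (698,402), grip from (658,265) to (622,345). The tee's flanges are at (214,172) and (284,177), with its branch end at (248,218). The cap is at (336,152). The kerb's top front edge runs (25,121) to (545,60). In crop2 the plate corners are (80,163), (362,190), (328,467) and (38,437).

```bash
cat > h.py <<'E'
import numpy as np, cv2
def ray(c,uv,z):
    R=cv2.Rodrigues(np.array(c["rvec"],float))[0]; t=np.array(c["tvec"],float).ravel()
    o=-R.T@t; d=R.T@np.linalg.inv(np.array(c["mtx"]))@[uv[0],uv[1],1.]
    return (o+d*(z-o[2])/d[2])[:2]
def down(yaw,pitch=0):
    """tool down, tool x at world yaw (deg); pitch>0 lifts the +x (mouth) side"""
    a,p=np.radians([yaw,pitch])
    x=np.array([np.cos(a),np.sin(a),0]); y=np.array([np.sin(a),-np.cos(a),0]); z=np.array([0,0,-1.])
    B=np.c_[x,y,z]; return cv2.Rodrigues(y*p)[0]@B
E
python3 - <<'E'
from h import *
from workcell import imaging
c=imaging.camera("top")
f1=lambda u,v,z:ray(c,(205+(u+.5)/3.2-.5,130+(v+.5)/3.2-.5),z)
f2=lambda u,v,z:ray(c,(95+(u+.5)/4-.5,130+(v+.5)/4-.5),z)
ang=lambda d:np.degrees(np.arctan2(d[1],d[0]))
np.set_printoptions(precision=1,suppress=True)
k=[f1(25,121,50),f1(545,60,50)]; print("kerb",k,np.linalg.norm(k[1]-k[0]),"x-yaw",ang(k[0]-k[1])-90,(k[0]+k[1])/2)
t=[f1(214,172,20),f1(284,177,20),f1(248,218,20)];print("tee",t)
print("cap",f1(336,152,9))
s=[f1(562,163,34),f1(757,272,34),f1(500,293,34),f1(698,402,34)]
print("scoop",s,np.mean(s,0),ang(s[0]+s[1]-s[2]-s[3]),ang(s[0]+s[2]-s[1]-s[3])-90)
g=[f1(660,264,104),f1(622,346,104)];print("grip",g,np.mean(g,0),ang(g[0]-g[1]),np.linalg.norm(g[0]-g[1]))
p=[f2(*q,50) for q in[(80,163),(362,190),(328,467),(38,437)]];print("plate",p,np.mean(p,0),ang(p[0]+p[1]-p[2]-p[3]),ang(p[0]+p[3]-p[1]-p[2])-90)
# predict grip from frame
yaw=np.radians(ang(g[0]-g[1]));print("pan centre from grip",np.mean(g,0)+31*np.array([np.cos(yaw),np.sin(yaw)]))
print(f1(482,115,90),f1(97,155,110))
from workcell import bot
for y in(ang(g[0]-g[1]),):
  for o in(0,180):
    m=np.mean(g,0)+11*np.array([np.cos(yaw),np.sin(yaw)]); print(bot.ik([*m,171],down(y+o)))
E
```

```text
kerb [array([651. , 200.5]), array([ 706.1, -251.1])] 454.95279976019714 x-yaw 6.949659853970033 [678.6 -25.3]
tee [array([611.5,  36.7]), array([607.3, -25.3]), array([570.6,   6.5])]
cap [631.7 -72. ]
scoop [array([ 618.3, -268.1]), array([ 523.2, -435.5]), array([ 504.1, -212.6]), array([ 410.6, -381.8])] [ 514.  -324.5] -25.731483794252462 -29.245439677543025
grip [array([ 523.5, -331.1]), array([ 456.3, -298.8])] [ 489.9 -315. ] -25.701400342679104 74.63571552968278
plate [array([642. , 472.9]), array([623.7, 276. ]), array([431.9, 294.9]), array([451.6, 494.8])] [537.3 384.6] -6.093747008282376 -5.473002766849902
pan centre from grip [ 517.8 -328.4]
[ 649.6 -189.2] [611.3 131. ]
[-43.4  21.2  85.8  -0.   73.   72.3]
[ -43.4   21.2   85.8   -0.    73.  -107.7]
```

```bash
cat >> h.py <<'E'
KO=np.array([678.6,-25.3]); KY=6.95
def Rs(yaw,pitch=0):   # scoop rotation; pitch>0 lifts the mouth
    a,p=np.radians([yaw,-pitch])
    return cv2.Rodrigues(np.array([0,0,a]))[0]@cv2.Rodrigues(np.array([0,p,0.]))[0]
def tcp(origin,yaw,pitch=0,T=(-20,0,71),yawg=0):
    """TCP position and orientation that put the scoop origin there"""
    R=Rs(yaw,pitch); return list(np.array(origin)+R@np.array(T)), R@np.diag([-1,1,-1.])
def kerb(x,y,z): # kerb frame -> world
    return [*(KO+Rs(KY)[:2,:2]@[x,y]),z]
def st(bot,m=""):
    s=bot.state(); print(m,round(s["clock"],2),np.round(s["position"],1),"F",np.round(s["ft_force"],1),"M",np.round(s["wrist_torque"],2),"gap",round(s["finger_gap"],3),"g",np.round(s["grasp_force"],1))
E
python3 - <<'E'
from h import *
from workcell import bot, effector, imaging
G=np.array([498,-317.]); yaw=-28
o=[*(G+20*np.array([np.cos(np.radians(yaw)),np.sin(np.radians(yaw))])),0]
p,R=tcp(o,yaw)
bot.move_ptp([p[0],p[1],p[2]+90],R); st(bot)
c=imaging.camera("wrist"); cv2.imwrite("pics/w1.png",c["image"][:,:,::-1])
bot.movel(p,rate=120); st(bot,"down")
effector.grip(0.0,60); st(bot,"grip")
c=imaging.camera("top"); cv2.imwrite("top1.png",c["image"][:,:,::-1])
E
```

```text
3.38 [ 498.4 -316.2  161.1] F [-0.4 -0.2 -0.5] M [-0.02 -0.01  0.03] gap 1.0 g 0.0
down 4.33 [ 498.4 -317.4   71.7] F [0.1 0.1 0.5] M [-0.11 -0.01  0.08] gap 1.0 g 0.0
grip 5.42 [ 498.  -317.1   71. ] F [ 0.2 -2.   0. ] M [-0.2   0.07 -0.03] gap 0.257 g 60.0
```

View pics/w1.png

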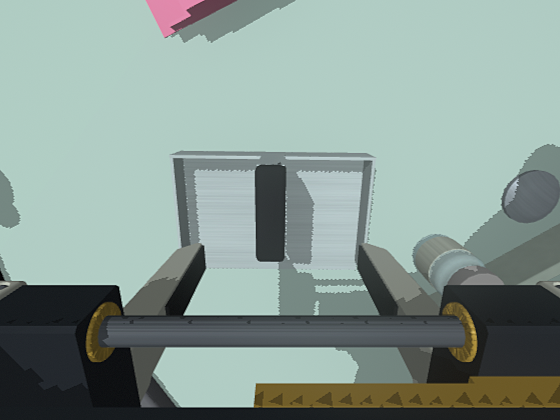

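The wrist view shows the grip bar at cols 256–286, rows 165–262, parallel to the fingers, and the back wall's top edge at row 155 (cols 173–374). I'll work out the true hold point from this, then lift and go to the start line.

```bash
python3 - <<'E'
from h import *
from workcell import bot, effector, imaging
np.set_printoptions(precision=1,suppress=True)
c=imaging.camera("wrist"); s=bot.state()
def H(R,t): M=np.eye(4);M[:3,:3]=R;M[:3,3]=np.ravel(t);return M
Wc=H(cv2.Rodrigues(np.array(c["rvec"],float))[0],c["tvec"])     # world->cam now
Wt=H(np.array(s["tcp_rot"]),s["position"])
CT=Wc@Wt                                        # tool->cam
R0=Rs(-28)@np.diag([-1,1,-1.])
W0=CT@np.linalg.inv(H(R0,[498.2,-316.6,161.0]))
d=dict(mtx=c["mtx"],rvec=cv2.Rodrigues(W0[:3,:3])[0].ravel(),tvec=W0[:3,3])
Rw=Rs(-28)[:2,:2]
loc=lambda u,v,z:Rw.T@(ray(d,(u,v),z)-[498,-317.])   # relative to held point, scoop axes
print("grip ends",loc(270,165.5,104),loc(271,261.5,104),"back",loc(173,153,34),loc(374,153,34),"lip",loc(185,268,1.5))
p,R=tcp([0,0,0],-28); x,y,_=s["position"]
bot.movel([x,y,73],rate=20); bot.movel([x,y,101],rate=80); st(bot,"lift")
c=imaging.camera("top"); cv2.imwrite("top1.png",c["image"][:,:,::-1])
E
```

```text
grip ends [-44.6  -6.4] [35.  -6.6] back [ -45.2 -102.8] [-45.   91.9] lip [  97.2 -114.8]
lift 6.27 [ 498.1 -317.2  101.4] F [-0.2  0.2 -3.8] M [-0.1 -0.   0. ] gap 0.251 g 60.0
```

```bash
sed -i 's/T=(-20,0,71)/T=(-25.5,0,71)/' h.py; python3 - <<'E'
from h import *
from workcell import bot, effector, imaging
p,R=tcp(kerb(-222,2,28),KY); bot.movel(p,R,rate=150); st(bot,"start")
p,_=tcp(kerb(-222,2,2),KY); bot.movel(p,rate=60)
for z in(.5,0,-.5,-1):
    p,_=tcp(kerb(-222,2,z),KY); bot.movel(p,rate=20); bot.pause(.1); st(bot,z)
    if bot.state()["ft_force"][2]>2: break
c=imaging.camera("top"); cv2.imwrite("top2.png",c["image"][:,:,::-1])
im=c["image"][130:275,205:400,::-1]
cv2.imwrite("pics/crop3.png",cv2.convertScaleAbs(cv2.resize(im,None,fx=4,fy=4,interpolation=cv2.INTER_CUBIC),alpha=1.4))
E
```

```text
start 8.28 [433.  -53.8  99. ] F [ 0.2 -0.4 -3.1] M [ 0.05 -0.01 -0.02] gap 0.253 g 60.0
0.5 9.21 [432.8 -53.3  71.7] F [-0.   0.4 -2.5] M [ 0.07 -0.03  0.01] gap 0.255 g 60.0
0 9.56 [432.7 -53.3  71. ] F [-0.1  0.5 -3. ] M [0.05 0.03 0.03] gap 0.253 g 60.0
-0.5 9.91 [432.8 -53.3  70.9] F [-2.7  0.8  5.6] M [0.22 0.44 0.02] gap 0.251 g 60.0
```

View pics/crop3.png

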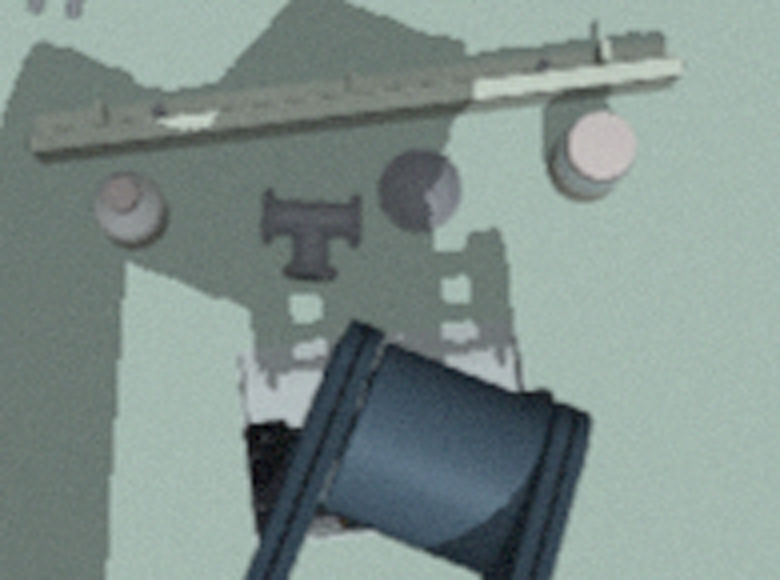

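The pan's lip runs (240,360) to (523,345). Carried along the kerb's normal, it spans both the tee (cols 262–362) and the cap (380–460) with about 40 px to spare each side. Next is the push.

```bash
python3 - <<'E'
from h import *
from workcell import bot, effector, imaging
n=Rs(KY)[:,0]
z=-.4
def go(l,rate): p,R=tcp(kerb(l-70,2,z),KY); bot.movel(p,R,rate=rate)
go(-90,60); st(bot,-90); 
for l in(-70,-55,-45,-35,-27,-20,-16,-12,-9,-7,-5,-3,-2,-1,0,1,2,3,4):
    go(l,35)
    s=bot.state(); f=np.array(s["ft_force"]); print(l,round(s["clock"],1),"push",round(-f@n,1),"Fz",round(f[2],1),np.round(s["position"],1)[2])
    if -f@n>40 or f[2]>35: break
st(bot)
c=imaging.camera("top"); cv2.imwrite("top3.png",c["image"][:,:,::-1])
im=c["image"][130:275,205:400,::-1]
a=cv2.convertScaleAbs(cv2.resize(im,(480,357),interpolation=cv2.INTER_CUBIC),alpha=1.4)
c=imaging.camera("side"); im=c["image"][170:290,270:410,::-1]
b=cv2.convertScaleAbs(cv2.resize(im,(416,357),interpolation=cv2.INTER_CUBIC))
w=imaging.camera("wrist")["image"][:,:,::-1]
cv2.imwrite("w3.png",w)
cv2.imwrite("pics/p4.png",cv2.resize(np.vstack([np.hstack([a,b]),np.hstack([cv2.resize(w,(476,357)),np.zeros((357,420,3),np.uint8)])]),(752,600)))
E
```

```text
-90 11.14 [493.9 -46.   70.9] F [-3.2 -0.6  4.9] M [-0.02  0.6   0.07] gap 0.25 g 60.0
-70 11.9 push 5.6 Fz 6.9 71.0
-55 12.4 push 4.0 Fz 5.9 71.0
-45 12.9 push 3.8 Fz 4.6 70.9
-35 13.3 push 4.5 Fz 5.6 71.0
-27 13.7 push 5.2 Fz 8.0 71.0
-20 14.0 push 9.2 Fz 9.6 71.1
-16 14.3 push 9.7 Fz 10.4 71.1
-12 14.6 push 8.0 Fz 9.9 71.0
-9 14.8 push 9.4 Fz 9.5 71.1
-7 15.1 push 10.0 Fz 10.8 71.1
-5 15.3 push 11.2 Fz 11.0 71.1
-3 15.6 push 9.7 Fz 11.1 71.1
-2 15.8 push 11.5 Fz 11.7 71.0
-1 16.1 push 11.0 Fz 11.5 71.1
0 16.3 push 11.4 Fz 11.6 71.1
1 16.6 push 10.8 Fz 11.0 71.1
2 16.8 push 11.7 Fz 13.4 71.1
3 17.1 push 15.3 Fz 14.8 71.1
4 17.3 push 18.3 Fz 17.8 71.3
 17.32 [582.9 -35.   71.3] F [-17.9  -4.   17.8] M [-0.52  2.62  0.04] gap 0.252 g 60.0
```

View pics/p4.png

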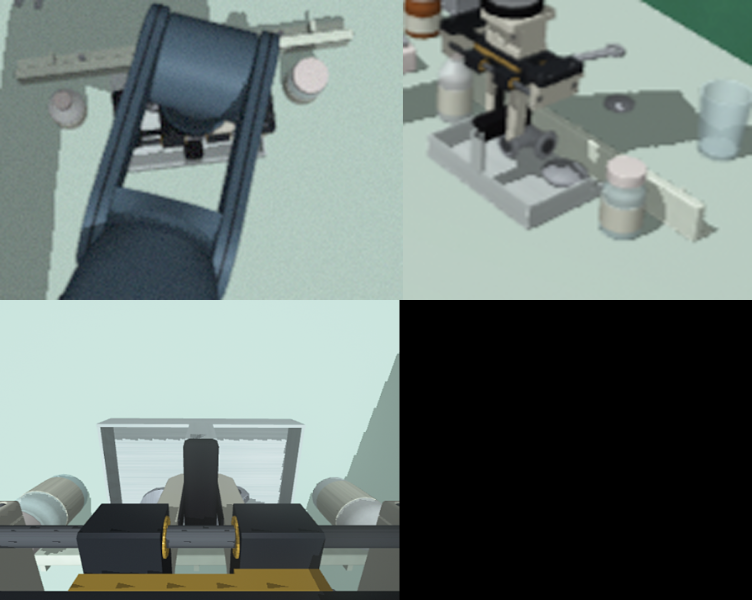

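Both fittings are in the pan and the lip is at the kerb: in the side inset the tee is near (530,140) and the cap near (565,172), both inside the walls. Next I tilt the mouth up about the back edge and lift.

```bash
python3 - <<'E'
from h import *
from workcell import bot, effector, imaging
def piv(px,pz,pitch,rate):
    o=np.array(kerb(px,2,pz))+Rs(KY,pitch)@[70,0,0]
    p,R=tcp(o,KY,pitch); bot.movel(p,R,rate=rate)
piv(-138,.3,1.5,15); st(bot,"1.5")
piv(-138,1,5,20); st(bot,"5")
piv(-138,2,12,25); st(bot,"12")
piv(-142,40,12,50); st(bot,"up")
piv(-170,90,12,60); bot.pause(.2); st(bot,"up")
a=cv2.resize(np.ascontiguousarray(imaging.camera("side")["image"][130:300,230:430,::-1]),(420,357))
w=cv2.resize(imaging.camera("wrist")["image"][:,:,::-1],(380,357))
cv2.imwrite("pics/p5.png",np.hstack([a,w]))
E
```

```text
1.5 17.9 [582.1 -34.9  71.5] F [-5.  -1.8 -3.1] M [-0.51  1.67  0.18] gap 0.254 g 60.0
5 18.32 [578.8 -35.   75.1] F [-2.9  0.8 -6.4] M [0.1  1.07 0.23] gap 0.255 g 60.0
12 18.9 [570.8 -36.8  81.1] F [ 0.3 -0.8 -6.6] M [-0.05  0.72 -0.06] gap 0.257 g 60.0
up 19.82 [565.6 -36.9 118.4] F [-0.  -0.6 -7.7] M [-0.08  0.75 -0.03] gap 0.258 g 60.0
up 21.12 [538.1 -40.3 168.3] F [ 0.2 -0.5 -7.4] M [0.02 0.69 0.01] gap 0.25 g 60.0
```

View pics/p5.png

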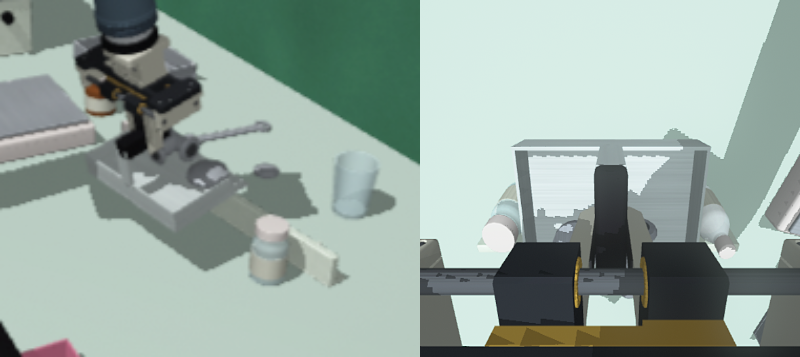

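Both fittings ride in the pan, the load is about 4 N, and the back wall sits at the same wrist-image row as before, so the grip hasn't slipped. Carrying to the balance.

```bash
python3 - <<'E'
from h import *
from workcell import bot, effector, imaging
B=[537.3,384.6]; Y=-5.7
def piv(b,yaw,pitch,rate): # b: back-edge midpoint
    o=np.array(b)+Rs(yaw,pitch)@[70,0,0]; p,R=tcp(o,yaw,pitch); bot.movel(p,R,rate=rate)
bk=np.array([*B,0])-Rs(Y)@[70,0,0]
piv(kerb(-200,2,135),KY,12,70)
piv(bk+[0,0,135],Y,12,120); st(bot)
piv(bk+[0,0,80],Y,12,60)
piv(bk+[0,0,62],Y,0,30); bot.pause(.2); st(bot,"level")
a=cv2.resize(np.ascontiguousarray(imaging.camera("side")["image"][120:240,150:310,::-1]),(400,300))
t=cv2.resize(np.ascontiguousarray(imaging.camera("top")["image"][130:280,90:290,::-1]),(400,300))
w=cv2.resize(imaging.camera("wrist")["image"][:,:,::-1],(400,300))
cv2.imwrite("pics/p6.png",np.vstack([np.hstack([a,w]),np.hstack([t,t*0])]))
E
```

```text
25.91 [496.3 388.5 213.7] F [ 0.3  0.  -7.1] M [ 0.12  0.75 -0.  ] gap 0.253 g 60.0
level 28.33 [511.7 387.4 133.4] F [ 0.5  0.9 -7.5] M [0.07 0.25 0.03] gap 0.25 g 60.0
```

View pics/p6.png

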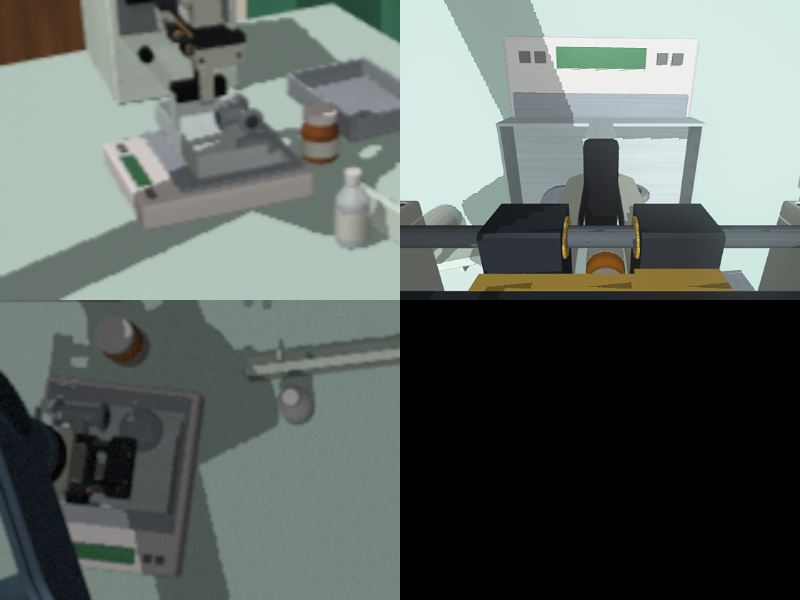

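The scoop is level over the balance: scoop centre at col 602 against plate centre at col 600 in the wrist view, edges parallel, both fittings in the pan. Lowering and letting go.

```bash
python3 - <<'E'
from h import *
from workcell import bot, effector, imaging
B=[537.3,384.6]; Y=-5.7
def go(z,rate): p,R=tcp([*B,z],Y); bot.movel(p,R,rate=rate)
go(53,20)
for z in(52,51,50.5,50,49.6,49.2,48.8,48.4,48):
    go(z,15); bot.pause(.1); st(bot,z)
    if bot.state()["ft_force"][2]>-1.5: break
effector.grip(1.0); bot.pause(.3); st(bot,"open")
p,R=tcp([*B,50+110],Y); bot.movel(p,R,rate=80)
bot.move_ptp([300,150,350],R)
st(bot,"away")
t=cv2.resize(np.ascontiguousarray(imaging.camera("top")["image"][130:280,90:250,::-1]),(400,375),interpolation=cv2.INTER_CUBIC)
a=cv2.resize(np.ascontiguousarray(imaging.camera("side")["image"][120:270,150:310,::-1]),(400,375))
cv2.imwrite("pics/p7.png",np.hstack([t,a]))
E
```

```text
52 29.43 [512.  387.2 123.1] F [-0.4  0.2 -7.6] M [ 0.07  0.28 -0.  ] gap 0.255 g 60.0
51 29.78 [512.1 387.2 122.1] F [-0.5 -0.  -5.7] M [0.15 0.17 0.01] gap 0.255 g 60.0
50.5 30.13 [512.  387.2 121.9] F [-0.5 -0.1 -2. ] M [ 0.01  0.26 -0.05] gap 0.255 g 60.0
50 30.48 [511.8 387.3 121.6] F [-3.9 -0.   1.7] M [-0.04  0.49 -0.08] gap 0.254 g 60.0
open 31.97 [511.9 387.1 121. ] F [-0.3 -0.1  0.4] M [-0.    0.02  0.01] gap 1.003 g 0.0
away 34.77 [300.6 150.2 349.8] F [ 0.  -0.   0.6] M [ 0.07 -0.01 -0.01] gap 1.002 g 0.0
```

View pics/p7.png

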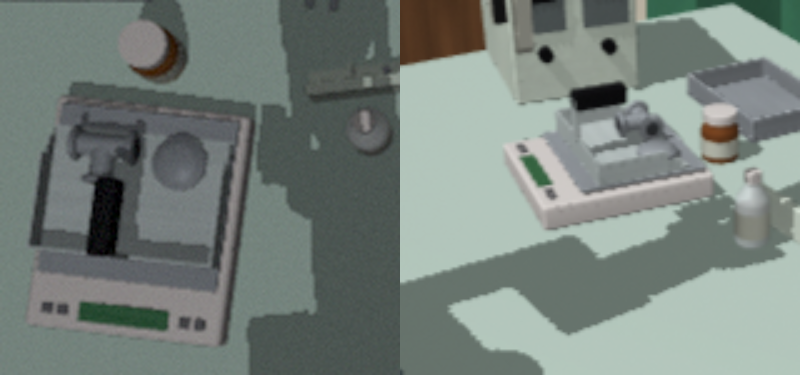

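The scoop stands level on the plate, with plate strips of similar width showing at front and back. The tee (103,150) and cap (180,160) are in the pan, and the jar and bottles are unmoved.

```bash
python3 -c "
from workcell import close_job
print(close_job())"
```

```text
the job is handed in; nothing more can be done
None
```

I handed the job in at about 35 s: the scoop stands level in the middle of the balance plate with the tee and the cap in it, and the gripper has let go and is clear.

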